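Wedge the printer bed off its frame and hold it

TASK

The tilting 3D-printer bed needs shimming: first take the failed red print off the bed and drop it into the grey scrap bin. Then take the blue wedge by its grip block and, flat on the bench, push it nose first, square to the bed, under the orange mark at the middle of the bed's front edge until that edge sits about 3 mm clear of the frame. Finish while still gripping the wedge there, with only the wedge carrying the bed; never lift the bed far, and leave the other things on the bench where they are.

Things in the scene. Friction and masses are not known exactly. Their poses are not given: they have to be found in the camera images.
- bed (a joint): Print bed: aluminium plate, black top, 200 mm front to back, 220 wide, 6 thick, about 0.8 kg (varies), hinged along its back edge. Value in rad: 0 = down on the frame's side rails (underside 20 mm, top 26 mm above the bench); grows as the front edge rises, 0.005 rad per mm (3 mm = 0.015 rad). It falls back by its own weight.
- frame: Black frame under the bed, fixed. Rails 20 mm high at left, right and back; open at the front, so the wedge can slide on the bench between the side rails (180 mm apart). Origin: on the bench under the bed's centre; x points from the bed's front edge (x = -100 mm, nearest the robot) to its hinge (x = +100 mm), y to the left along the edge, z up.
- bed_lip (a point): Middle of the bed's front edge, on its underside (20 mm above the bench when down); an orange mark, 32 mm wide, is on the plate's top just above it. The wedge goes in here, along the frame's x axis, within about 15 mm sideways.
- wedge_grip (a point): Blue wedge, 118 mm long, 32 wide, 0.12 kg, lying flat on the bench. This point: centre of its upright grip block (28 mm along x, 32 wide, 56 tall), 36 mm above the flat underside; pinch the block across its width (y). x points to the thin nose, z up. From 14 mm ahead of this point the ramp falls evenly from 32 mm high to 6 mm at the nose tip, 104 mm ahead.
- wedge_nose (a point): Middle of the wedge's nose tip, 3 mm above its underside. The ramp meets the bed's edge with the nose about 48 mm past that edge, and has lifted it 3 mm at about 59 mm; a yellow band across the ramp, 54 to 66 mm behind the nose, shows where the bed's edge should end up. Pushing takes roughly 4 to 15 N; the ramp does not slip back by itself.
- print_center (a point): The failed red print (motor bracket), 50 mm long (x), 26 mm wide (y), 36 mm tall at its tallest end, 45 g, lying on the bed. This point lies at its middle, 14 mm above its underside; pinch it across its width (y).
- bin: Grey open scrap bin, 150 x 150 mm, 75 mm high, walls 4 mm, floor 4 mm, fixed to the bench. Origin: centre of its underside. The print may be dropped from just inside or above the rim.
- motor: Bystander: stepper motor 42 x 42 x 40 mm with a shaft on top, origin under its centre. Leave alone.
- jar: Bystander: jar with yellow cap, 48 mm across, 70 mm high, origin under its centre. Leave alone.
- driver: Bystander: orange screwdriver, 180 mm long, lying. Leave alone.
- bracket: Bystander: small orange angle bracket, 50 x 30 x 36 mm, origin under its centre. Leave alone.
- caliper: Bystander: caliper, 200 mm long, lying flat. Leave alone.
Not all that is in view belongs to the job. There is more than one size of the part that bears print_center; the job needs the smallest.

How it is judged:
On the way, in this order (a step that is already met when the one before it is completed fails the run):
1. the red print lies in the scrap bin, let go (x of print_center in the frame of bin between -0.071 and 0.071 m and y of print_center in the frame of bin between -0.071 and 0.071 m and z of print_center in the frame of bin below 0.06 m and contact force between print and the fingers below 0.1 N), for 0.2 s.
2. the wedge, flat on the bench, carries the bed's front edge just off the frame (value of joint bed between 0.0075 and 0.03 rad and contact force between wedge and bed above 0.8 N and contact force between bed and the arm below 0.3 N and contact force between bed and the fingers below 0.3 N and angle between wedge_grip's own z axis and vertical below 0.08 rad and height (world z) of wedge_grip below 0.041 m and angle between the x axis of wedge_grip and the x axis of frame, either way round below 0.2 rad and x of wedge_grip in the frame of frame below -0.1 m and y of wedge_nose in the frame of frame between -0.02 and 0.02 m), for 0.2 s.
At the end, for the whole second after the job is handed in: Print in the bin. Wedge flat on the bench, nose under the bed, square within 0.2 rad, within 20 mm of the centre line; bed edge 1.5 to 6 mm clear (0.0075 to 0.03 rad), carried by the wedge (over 0.8 N), not touched by the robot; fingers grip the wedge (over 4 N); all at rest (all of step 1 and all of step 2 and contact force between wedge and the fingers above 4 N and velocity of joint bed below 0.05 rad/s and linear speed of wedge below 0.01 m/s); the arm keeps its last pose, push and grip.
It fails at once if the bed is lifted far (front edge over 14 mm) (value of joint bed above 0.07 rad).
It fails at once if another thing on the bench is moved by more than 30 mm (distance of any of motor, jar, driver, bracket, caliper from where it was at the start of the episode above 0.03 m).
It also fails if it takes over 61 s, if anything falls off the work surface, if the arm or the gripper's body presses on something with over 40 N, if the wrist force passes 120 N, or if a joint passes its speed limit or range.

ROBOT

A 6-joint arm with a two-finger parallel gripper is mounted at the origin on the work surface. World frame = base frame: x ahead of the robot, y to its left, z up, the work surface at z = 0. Lengths are in m, angles in rad, forces in N, time in s.
With the tool pointing down it reaches from about 0.4 to 0.825 m from the base axis. Payload 7 kg.
Tool frame: the origin (TCP) lies on the mounting face of the last link; the fingertips stand arm.tcp_to_tips ahead of it and the grasp point (between the pads) lies 159 mm ahead of it (arm.tcp_to_tips is the distance from the TCP to the fingertips, in m); z points along the fingers, y is the direction in which the jaws open and shut (so a half turn about z gives the same grasp; the last joint's range is limited). The gripper opens to 88 mm and grips with 3 to 60 N. Pads are 19 mm wide; open, the fingers measure 130 mm over their backs; the gripper's body (78 mm by 193 mm) begins 47 mm behind the grasp point.
Start: joints at [-0.844, 0.359, 0.012, 0, -1.224, -0.288], TCP at [0.287, -0.611, 0.405] pointing down, gripper open.
Joint ranges: [-3.07, 3.07], [-1.43, 2.12], [-1.02, 1.25], [-3.03, 1.67], [-3.05, -0], [-3.03, 3.03]. Speed limits (rad/s): [2.39, 2.39, 3.01, 3.14, 3.14, 3.14].

INTERFACE

Orientations are given as [roll, pitch, yaw] about the fixed x, y, z axes, in that order (R = Rz(yaw) Ry(pitch) Rx(roll)).
In Python, from station import arm, cams, job_done, finder gives the robot as it stands.
- The arm moves only by the tool play_rows, never from a script. Its argument "targets" is a list that holds one entry, the list of rows, each a list of 4 numbers: the shift along the tool's x, y, z in m, then the turn about the tool's z in degrees. A call has 1 to 5 rows; each row is the pose to reach, as a shift and turn from the pose commanded when the call began, along the tool's axes at that moment; what a row does not reach only later rows make up. A row lasts 1/8 s, in which the tool goes at most 62.5 mm and 10.7 degrees, less where a joint would pass 70% of its speed; a pose out of reach is approached as far as the arm can. A call with a gripper value outside its range is refused whole. "grip" is the closure in counts, from 0 (fully open) to 255 (shut), set as the call begins (left out, the last holds). The fingers move at their own pace and stop on an object; "newtons" is the grip in N (left out, the last holds). Time passes only in rows, so rows that repeat a pose let the fingers close. It gives the time, the measured TCP pose, the force and the opening at its end, in the units of the state.
- arm.get_state(): the state, without advancing time (a new reading comes with each control period).
- cams.grab_frame(name): name is "scene" or "top" or "wrist"; returns (picture, depth): 384x512x3 uint8, red, green, blue; 384x512 float32, m along the optical axis (not along the pixel's ray), 0 where there is no reading.
- cams.camera_params(name): a dict with "intrinsics" (3x3 intrinsics, pixels), "position" and "attitude" of the camera in the world. Camera axes: x right, y down, z forward; pixel columns grow to the right and rows downward; lengths in m; the calibration is good to about 2 mm. A picture is of the moment at which its call begins: read the wrist's pose just before it. camera_params takes no time and is no camera call; for the wrist camera it gives the pose at the moment of the call.
- job_done(): hands the job in, once; it reports no verdict.
Trained networks look in the newest picture that a camera, given by its name, has taken for a name from the list of things; names that differ only in an ending like _2 or _b are one class to them, and where a whole thing is asked for, a point or a joint stands for the part that bears it (a point fixed in the world has none). Each returns a list of dicts, best first, with "score" (0 to 1); they miss things now and then, are a little off and sometimes report something else, mostly with a low value. They report only what shows in the picture. A call takes as long as a camera call. They do not tell look-alikes from the thing itself.
- finder.find_in(camera, query): "xyz" ([x, y, z] in m, in world coordinates, good to about 4 mm: the middle of the surface that is visible of it).
- finder.masks_of(camera, query): "mask" (384x512 bool, what is visible of it).
The state is a dict: "t": time; "q": joint angles; "qd": joint speeds; "joint_efforts": joint torques, N m; "eef_pos": TCP position; "ee_rot": TCP orientation; "force": force on the tool from outside, world axes, zero at the start; "moment": the same for the moment, N m; "width": finger opening in m.
Only numpy, scipy, OpenCV 4.12 (cv2) and the standard library are available. Lean on these libraries where they do the work, as an engineer would, in place of code of your own. Each camera call takes 0.05 s, during which the arm holds its last target. There are 200 camera calls.

## Working session

There is one attempt and no reset: what is moved stays moved. The work goes in short steps, Python scripts to look and compute and a tool call to move; the robot and the scene stay as the last step left them, time stands still between calls to the robot, and variables do not carry over. Pictures are saved under pics/ and viewed, about 8 in all and at most 12, crops included, and the job is handed in when it is done.

Besides the shell and the picture viewer there is one more tool, called after "Emit:" as name(argument=value, ...), one argument or row to a line, values as JSON. play_rows: Moves the arm, as the interface text tells. Its arguments: {"type":"object","properties":{"targets":{"type":"array","items":{"type":"array","items":{"type":"array","items":{"type":"number"}}}},"grip":{"type":"number"},"newtons":{"type":"number"}},"required":["targets"]}

```bash
ls; mkdir -p pics; cat > h.py <<'E'
import numpy as np, cv2
from station import arm, cams, job_done, finder
from scipy.spatial.transform import Rotation as R
def cam(n):
    p=cams.camera_params(n); return np.array(p["intrinsics"]),np.array(p["position"]),p["attitude"]
def rot(a):
    a=np.array(a); return a if a.shape==(3,3) else R.from_euler('xyz',a).as_matrix()
def cloud(n,d):
    K,p,a=cam(n); v,u=np.mgrid[:384,:512]
    c=np.stack([(u-K[0,2])/K[0,0]*d,(v-K[1,2])/K[1,1]*d,d],-1)
    return c@rot(a).T+p
def save(n,im): cv2.imwrite(f"pics/{n}.png",im[...,::-1])
E
python3 - <<'E'
from h import *
s=arm.get_state(); print(s, arm.tcp_to_tips); print(cams.camera_params("top"))
for c in ("top","scene"):
    im,d=cams.grab_frame(c); save(c+"0",im); np.savez(f"{c}0.npz",im=im,d=d)
    for q in ("bed","bed_lip","wedge_grip","wedge_nose","print_center","bin","motor","jar","driver","bracket","caliper"):
        print(c,q,[(np.round(r["xyz"],3).tolist(),round(r["score"],2)) for r in finder.find_in(c,q)][:4])
print(arm.get_state()["t"])
E
```

```text
pics
{'t': 0.0, 'q': array([-8.43928535e-01,  3.59368106e-01,  1.10701554e-02, -3.72706737e-04,
       -1.22409426e+00, -2.88071245e-01]), 'qd': array([1.09679898e-03, 5.29608953e-05, 4.14091640e-04, 4.85759727e-05,
       3.22051607e-04, 9.43536312e-04]), 'joint_efforts': array([-6.93799320e-04, -5.82724464e+01,  2.93061680e+01,  6.99759990e+00,
        6.99918033e-03, -1.43747975e-04]), 'eef_pos': array([ 0.28667511, -0.61088166,  0.40373544]), 'ee_rot': array([ 3.13996298e+00, -1.17511137e-04, -2.70292293e+00]), 'force': array([0.01636366, 0.19779821, 0.2491129 ]), 'moment': array([ 0.02720925, -0.00600908,  0.0110219 ]), 'width': 0.0877329099502509} 0.1781
{'intrinsics': array([[433.26392509,   0.        , 256.38570053],
       [  0.        , 433.26392509, 195.34620692],
       [  0.        ,   0.        ,   1.        ]]), 'position': array([ 0.42369554, -0.01730772,  1.2503557 ]), 'attitude': array([-3.000921  ,  0.00357508, -1.59300979])}
top bed [([0.685, 0.414, 0.026], 0.65), ([0.684, 0.047, 0.027], 0.63)]
top bed_lip [([0.684, 0.042, 0.023], 0.94)]
top wedge_grip [([0.477, -
[... 420 characters left out ...]
08], 0.74)]
scene bed [([0.71, 0.043, 0.029], 0.71)]
scene bed_lip [([0.698, 0.043, 0.027], 0.75)]
scene wedge_grip [([0.485, -0.344, 0.024], 0.68)]
scene wedge_nose [([0.487, -0.343, 0.028], 0.8)]
scene print_center [([0.482, 0.158, 0.024], 0.83), ([0.393, 0.086, 0.032], 0.67), ([0.648, 0.07, 0.056], 0.65)]
scene bin [([0.463, 0.323, 0.031], 0.83), ([0.648, 0.068, 0.052], 0.24)]
scene motor [([0.656, -0.281, 0.04], 0.54), ([0.71, 0.042, 0.027], 0.5)]
scene jar [([0.666, 0.271, 0.053], 0.97)]
scene driver [([0.695, 0.416, 0.022], 0.79), ([0.649, 0.066, 0.055], 0.15)]
scene bracket [([0.724, 0.249, 0.008], 0.5)]
scene caliper [([0.726, 0.247, 0.004], 0.65), ([0.692, -0.432, 0.007], 0.58)]
1.2
```

```bash
python3 - <<'E'
import cv2
a=cv2.imread("pics/top0.png"); cv2.imwrite("pics/top0b.png",cv2.resize(a,(800,600),interpolation=cv2.INTER_CUBIC))
E
```

```text
(no output)
```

View pics/top0b.png

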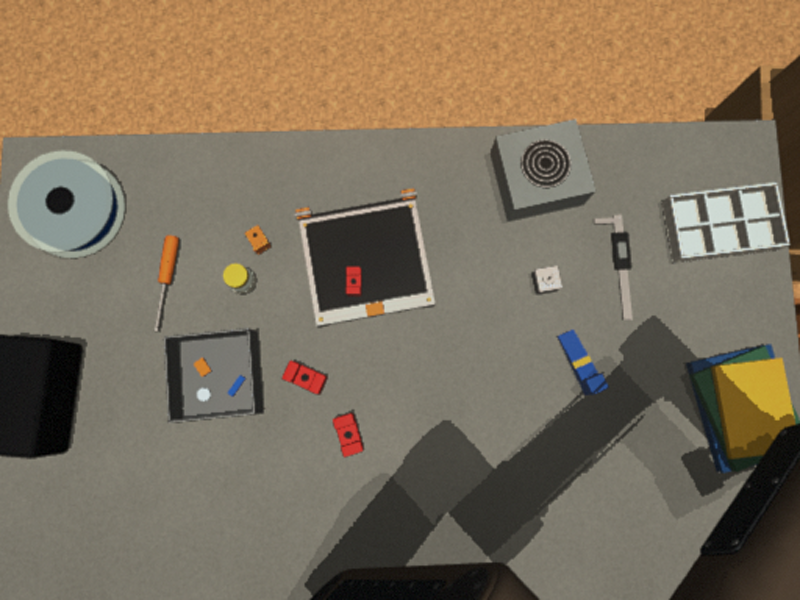

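View pics/scene0.png

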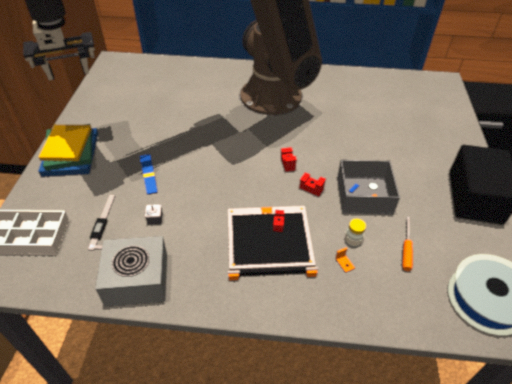

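The top view shows the bed centred near (368,258) of 800x600, with the smallest red print on it at (353,280). Two larger red look-alikes lie at (304,377) and (348,434). The wedge has its block at (596,383) and its nose at (566,336), and the bin is at (214,375).

```bash
python3 - <<'E'
from h import *
z=np.load("top0.npz"); im,d=z["im"],z["d"]; P=cloud("top",d)
hsv=cv2.cvtColor(im,cv2.COLOR_RGB2HSV); H,S,V=[hsv[...,i].astype(int) for i in range(3)]
def box(u0,v0,u1,v1):
    m=np.zeros(d.shape,bool); s=.64; m[int(v0*s):int(v1*s),int(u0*s):int(u1*s)]=1; return m
def rep(n,m):
    p=P[m&(d>0)]; r=cv2.minAreaRect((p[:,:2]*1000).astype(np.float32)); print(n,len(p),"rect",np.round(r[0],1),np.round(r[1],1),round(r[2],1),"z",np.round(np.percentile(p[:,2],[2,50,98]),3)); return p
red=((H<8)|(H>172))&(S>120)&(V>60)
for n,b in dict(pbed=(335,255,370,305),pA=(275,355,335,400),pB=(325,405,370,465)).items(): rep(n,red&box(*b))
rep("orange",(H>8)&(H<20)&(S>130)&box(360,296,390,322))
rep("bed",box(290,195,445,335)&(P[...,2]>.018)&(P[...,2]<.034))
w=box(545,320,620,400)&((H>95)&(H<130)&(S>120)|(H>18)&(H<35)&(S>130))
p=rep("wedge",w); rep("block",w&(P[...,2]>.05)); rep("yel",box(545,320,620,400)&(H>18)&(H<35)&(S>130))
rep("binrim",box(155,320,275,430)&(P[...,2]>.06)); rep("bin",box(155,320,275,430)&(P[...,2]>.06))
E
```

```text
pbed 199 rect [644.   69.5] [29.1 58.4] 89.1 z [0.024 0.054 0.065]
pA 341 rect [472.4 162.1] [78.6 37.2] 64.7 z [0.01  0.04  0.054]
pB 334 rect [368.3  84.1] [70.  41.9] 16.8 z [0.018 0.04  0.054]
orange 81 rect [592.5  31.7] [22.2 29.7] 11.4 z [0.022 0.027 0.032]
bed 5246 rect [689.5  48.7] [223.5 226.8] 8.1 z [0.021 0.027 0.032]
wedge 475 rect [ 488.1 -340.3] [116.9  33.2] 22.4 z [0.006 0.025 0.059]
block 115 rect [ 446.3 -356.4] [27.3 30.4] 22.7 z [0.052 0.056 0.062]
yel 41 rect [ 487.2 -339.9] [ 9.  31.9] 25.3 z [0.019 0.025 0.029]
binrim 501 rect [476.9 318.1] [150.  151.4] 4.4 z [0.061 0.074 0.079]
bin 501 rect [476.9 318.1] [150.  151.4] 4.4 z [0.061 0.074 0.079]
```

The print on the bed is clearly the smallest: about 50x26 mm, against about 75x38 mm for the others. Next I move above it.

Emit:
play_rows(
  targets=[
    [[-0.045,0.034,0,5.1,0],[-0.09,0.07,0,10.1]],
  ],
)

```text
$.targets[0][0]: bad value
```

Emit:
play_rows(
  targets=[
    [[-0.045,0.034,0,5.1],[-0.09,0.07,0,10.1],[-0.137,0.105,0,15.1],[-0.184,0.141,0,20.1],[-0.232,0.178,0,25.1]],
  ],
  grip=0,
)

```text
t: 1.82
eef_pos: [0.4217, -0.3496, 0.4049]
ee_rot: [-3.141, 0.001, 3.139]
force: [1.4, -1.1, 0.4]
width: 0.0879
```

Emit:
play_rows(
  targets=[
    [[-0.028,0.052,0,0],[-0.056,0.104,0,0],[-0.084,0.156,0.01,0],[-0.112,0.208,0.02,0],[-0.14,0.26,0.03,0]],
  ],
)

```text
t: 2.45
eef_pos: [0.5616, -0.0893, 0.3748]
ee_rot: [3.142, 0.001, -3.141]
force: [1.5, -0.9, 0.1]
width: 0.0872
```

Emit:
play_rows(
  targets=[
    [[-0.028,0.052,0.01,0],[-0.056,0.104,0.02,0],[-0.08,0.156,0.03,0],[-0.08,0.156,0.03,0]],
  ],
)

```text
t: 2.95
eef_pos: [0.6419, 0.0683, 0.3429]
ee_rot: [-3.141, -0.002, -3.137]
force: [-0.3, -0.5, -0.2]
width: 0.0874
```

```bash
python3 - <<'E'
from h import *
s=arm.get_state(); print(s["t"],s["eef_pos"],s["ee_rot"],cam("wrist")[1:])
im,d=cams.grab_frame("wrist"); P=cloud("wrist",d); save("w1",im); np.savez("w1.npz",im=im,d=d,P=P)
hsv=cv2.cvtColor(im,cv2.COLOR_RGB2HSV); H,S,V=[hsv[...,i].astype(int) for i in range(3)]
def rep(n,m):
    p=P[m&(d>0)]
    if len(p)<5: print(n,len(p)); return
    r=cv2.minAreaRect((p[:,:2]*1000).astype(np.float32)); print(n,len(p),"rect",np.round(r[0],1),np.round(r[1],1),round(r[2],1),"z",np.round(np.percentile(p[:,2],[2,50,98]),3))
red=((H<8)|(H>172))&(S>120)&(V>60)&(P[...,0]>.58)
rep("red",red); rep("redtop",red&(P[...,2]>.055)); rep("redmid",red&(P[...,2]>.036))
rep("orange",(H>8)&(H<20)&(S>130)&(P[...,2]>.02)&(P[...,2]<.03)&(abs(P[...,1]-.03)<.06)&(P[...,0]<.65))
rep("bed",(P[...,2]>.018)&(P[...,2]<.034)&(abs(P[...,1]-.048)<.2)&(P[...,0]>.55))
for q in("bed_lip","print_center"): print(q,[(np.round(r["xyz"],3).tolist(),round(r["score"],2)) for r in finder.find_in("wrist",q)])
E
```

```text
2.95 [0.64190261 0.06828079 0.3429094 ] [-3.14110738e+00 -1.61590422e-03 -3.13735369e+00] (array([0.55712907, 0.06809623, 0.32421109]), array([2.82697966e+00, 8.90028779e-04, 1.57488897e+00]))
red 1374 rect [644.6  66. ] [28.1 59.5] 89.2 z [0.029 0.057 0.065]
redtop 777 rect [639.8  67.3] [25.7 49.9] 89.0 z [0.056 0.061 0.065]
redmid 1307 rect [639.8  67.2] [25.8 49.9] 88.8 z [0.042 0.057 0.065]
orange 126 rect [591.7  30.4] [21.6 31.2] 9.2 z [0.026 0.029 0.03 ]
bed 27193 rect [682.4  99.1] [222.6 335.7] 9.1 z [0.026 0.028 0.03 ]
bed_lip [([0.649, 0.051, 0.028], 0.89)]
print_center [([0.483, 0.168, 0.032], 0.78)]
```

View pics/w1.png

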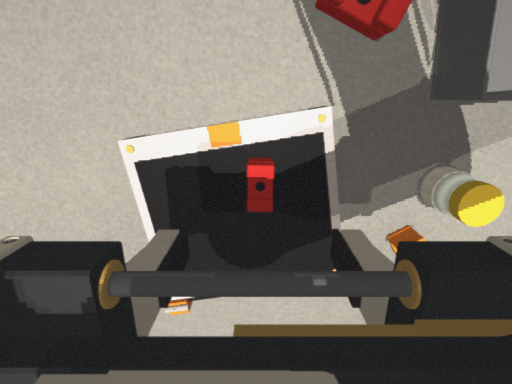

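The wrist view shows the print at (260,185), 50x26 mm and about parallel to world x. The orange mark is at (225,135), and the jar and bracket are clear of the gripper. I go down onto the print.

Emit:
play_rows(
  targets=[
    [[0.001,-0.001,0.05,-1],[0.002,-0.001,0.1,-1],[0.002,-0.001,0.125,-1],[0.002,-0.001,0.134,-1],[0.002,-0.001,0.134,-1]],
  ],
)

```text
t: 3.72
eef_pos: [0.639, 0.0631, 0.2113]
ee_rot: [-3.142, 0.0, -3.124]
force: [0.1, 1.0, -0.5]
width: 0.0876
```

Emit:
play_rows(
  targets=[
    [[0,0,0,0],[0,0,0,0],[0,0,0,0],[0,0,0,0],[0,0,0,0]],
  ],
  grip=255,
  newtons=15,
)

```text
t: 4.35
eef_pos: [0.6388, 0.0639, 0.2107]
ee_rot: [3.142, 0.0, -3.123]
force: [-0.8, 0.5, -0.3]
width: 0.0435
```

Emit:
play_rows(
  targets=[
    [[0,0,0,0],[0,0,0,0],[0,0,0,0],[0,0,0,0]],
  ],
)

```text
t: 4.85
eef_pos: [0.6389, 0.0638, 0.2106]
ee_rot: [-3.142, -0.0, -3.123]
force: [-0.4, 0.1, 0.3]
width: 0.0258
```

Emit:
play_rows(
  targets=[
    [[0,0,-0.03,0],[0,0,-0.08,0],[0,0,-0.13,0],[0,0,-0.13,0]],
  ],
)

```text
t: 5.35
eef_pos: [0.64, 0.064, 0.3457]
ee_rot: [3.14, 0.008, -3.123]
force: [-0.5, 0.1, -1.7]
width: 0.0258
```

Emit:
play_rows(
  targets=[
    [[0.032,0.05,0,0],[0.064,0.1,0,0],[0.096,0.15,0,0],[0.128,0.2,0,0],[0.158,0.25,0,0]],
  ],
)

```text
t: 5.98
eef_pos: [0.4748, 0.3121, 0.3401]
ee_rot: [-3.141, -0.001, -3.124]
force: [1.7, 0.4, 0.0]
width: 0.0257
```

Emit:
play_rows(
  targets=[
    [[0,0,0.05,0],[0,0,0.08,0],[0,0,0.08,0],[0,0,0.08,0]],
  ],
)

```text
t: 6.48
eef_pos: [0.4768, 0.3111, 0.2615]
ee_rot: [3.141, 0.001, -3.123]
force: [0.8, -0.1, 0.2]
width: 0.0261
```

Emit:
play_rows(
  targets=[
    [[0,0.003,0,0],[0,0.003,0,0],[0,0.003,0,0],[0,0.003,0,0],[0,0.003,0,0]],
  ],
  grip=0,
)

```text
t: 7.1
eef_pos: [0.4763, 0.3138, 0.2607]
ee_rot: [-3.142, -0.0, -3.123]
force: [-0.2, -0.1, 0.3]
width: 0.0704
```

Emit:
play_rows(
  targets=[
    [[0.0,-0.02,-0.04,0],[0.0,-0.06,-0.08,0],[0,-0.12,-0.09,0],[0,-0.18,-0.1,0]],
  ],
)

```text
t: 7.6
eef_pos: [0.4792, 0.1325, 0.3615]
ee_rot: [3.141, 0.001, -3.122]
force: [1.0, -0.2, 0.5]
width: 0.0877
```

```bash
python3 - <<'E'
from h import *
im,d=cams.grab_frame("top"); P=cloud("top",d); save("top2",cv2.resize(im[100:300,60:420],None,fx=2.2,fy=2.2))
print(arm.get_state()["t"])
hsv=cv2.cvtColor(im,cv2.COLOR_RGB2HSV); H,S,V=[hsv[...,i].astype(int) for i in range(3)]
red=((H<8)|(H>172))&(S>120)&(V>60)&(abs(P[...,1]-.318)<.09)&(abs(P[...,0]-.477)<.09)
print(red.sum(),P[red].mean(0),P[red].max(0))
E
```

```text
7.65<stdin>:6: RuntimeWarning: Mean of empty slice.
  ret = um.true_divide(
Traceback (most recent call last):
ValueError: zero-size array to reduction operation maximum which has no identity
```

View pics/top2.png

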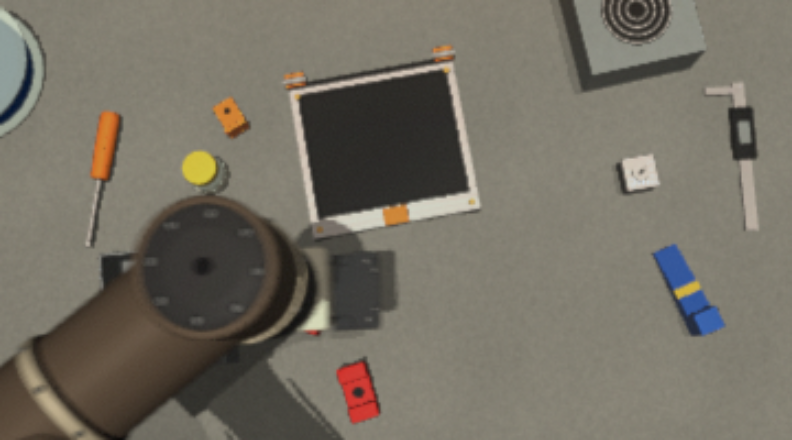

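The bed is now empty, but the arm hides the bin. I go to the wedge and look again from there.

Emit:
play_rows(
  targets=[
    [[0.005,-0.06,0,0],[0.01,-0.12,0,0],[0.015,-0.18,0,0],[0.02,-0.24,0,0],[0.026,-0.3,0,0]],
  ],
)

```text
t: 8.28
eef_pos: [0.4586, -0.1683, 0.361]
ee_rot: [-3.142, 0.001, -3.123]
force: [1.0, 0.5, 0.8]
width: 0.0873
```

Emit:
play_rows(
  targets=[
    [[0.005,-0.06,0,-7],[0.01,-0.12,0,-14],[0.016,-0.18,0,-21],[0.017,-0.188,0.02,-21.3],[0.017,-0.188,0.02,-21.3]],
  ],
)

```text
t: 8.9
eef_pos: [0.4445, -0.3554, 0.3389]
ee_rot: [3.139, -0.003, -2.754]
force: [-0.3, 0.5, -0.5]
width: 0.0877
```

```bash
cat > w.py <<'E'
from h import *
def rep(n,P,m):
    p=P[m]
    if len(p)<5: print(n,len(p)); return None
    r=cv2.minAreaRect((p[:,:2]*1000).astype(np.float32)); print(n,len(p),"rect",np.round(r[0],1),np.round(r[1],1),round(r[2],1),"z",np.round(np.percentile(p[:,2],[2,50,98]),3)); return p
def look(c,n):
    im,d=cams.grab_frame(c); P=cloud(c,d); save(n,im)
    hsv=cv2.cvtColor(im,cv2.COLOR_RGB2HSV); H,S,V=[hsv[...,i].astype(int) for i in range(3)]
    return im,d,P,((H<8)|(H>172))&(S>120)&(V>60)&(d>0),(H>95)&(H<130)&(S>120)&(d>0),(H>18)&(H<35)&(S>130)&(d>0),(H>8)&(H<20)&(S>130)&(d>0)
E
python3 - <<'E'
from w import *
s=arm.get_state(); print(s["t"],s["eef_pos"],s["ee_rot"])
im,d,P,r,b,y,o=look("top","top3")
rep("binred",P,r&(abs(P[...,1]-.318)<.09)&(abs(P[...,0]-.477)<.09))
im,d,P,r,b,y,o=look("wrist","w2"); near=(abs(P[...,0]-.49)<.12)&(abs(P[...,1]+.34)<.12)&(P[...,2]>.003)
rep("wedge",P,(b|y)&near); rep("block",P,b&near&(P[...,2]>.04)); rep("blocktop",P,b&near&(P[...,2]>.06)); rep("yel",P,y&near)
rep("ramp",P,(b|y)&near&(P[...,2]<.031))
E
```

```text
8.9 [ 0.44448449 -0.35540054  0.33888673] [ 3.13878774e+00 -2.50827035e-03 -2.75433803e+00]
binred 194 rect [482.2 281.5] [55.7 35.1] 9.0 z [0.014 0.03  0.035]
wedge 5380 rect [ 476.5 -339.5] [143.5 140.5] 20.6 z [0.01  0.242 0.26 ]
block 1037 rect [ 435.5 -356.9] [ 51.9 137.5] 19.2 z [0.043 0.058 0.238]
blocktop 29 rect [ 427.2 -359.7] [ 34.3 137.5] 19.2 z [0.132 0.254 0.271]
yel 2967 rect [ 447.9 -339.4] [ 88.  122.1] 22.4 z [0.025 0.257 0.26 ]
ramp 1517 rect [ 489.7 -339.7] [118.6  32.6] 22.4 z [0.009 0.02  0.03 ]
```

View pics/w2.png

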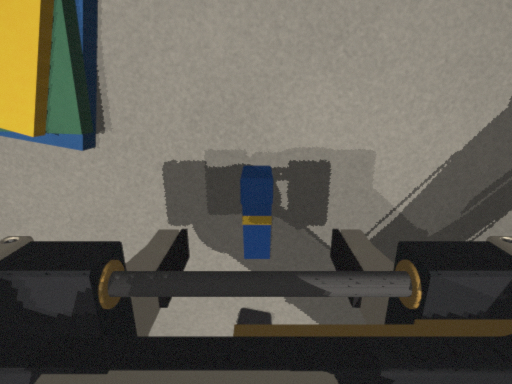

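The print is in the bin, about 36 mm off centre in y. The wrist view shows the wedge centred between the fingers, block at (257,190) and yellow band at (257,220). I go down and grip it.

Emit:
play_rows(
  targets=[
    [[-0.003,-0.003,0.05,0],[-0.003,-0.003,0.1,0],[-0.003,-0.003,0.13,0],[-0.003,-0.003,0.143,0],[-0.003,-0.003,0.143,0]],
  ],
)

```text
t: 9.62
eef_pos: [0.4499, -0.3559, 0.1981]
ee_rot: [-3.142, -0.0, -2.75]
force: [0.2, 0.0, 0.3]
width: 0.0879
```

Emit:
play_rows(
  targets=[
    [[0,0,0,0],[0,0,0,0],[0,0,0,0],[0,0,0,0],[0,0,0,0]],
  ],
  grip=255,
  newtons=40,
)

```text
t: 10.25
eef_pos: [0.4493, -0.3564, 0.1977]
ee_rot: [-3.142, 0.0, -2.752]
force: [-0.1, -0.5, -0.0]
width: 0.0429
```

Emit:
play_rows(
  targets=[
    [[0,0,0,0],[0,0,0,0],[0,0,0,0],[0,0,0,0]],
  ],
)

```text
t: 10.75
eef_pos: [0.4493, -0.3564, 0.1976]
ee_rot: [3.141, -0.0, -2.752]
force: [-0.6, 0.9, -0.0]
width: 0.0321
```

Emit:
play_rows(
  targets=[
    [[0,0,-0.015,0],[0,0,-0.025,0],[-0.02,0.049,-0.025,2],[-0.041,0.1,-0.025,5],[-0.062,0.152,-0.025,8]],
  ],
)

```text
t: 11.38
eef_pos: [0.449, -0.1909, 0.2236]
ee_rot: [-3.141, 0.002, -2.894]
force: [0.4, -0.4, -1.6]
width: 0.032
```

```bash
cat > go.py <<'E'
import sys
from h import *
s=arm.get_state(); x,y,z,yaw=map(float,sys.argv[1:5])   # target TCP, wedge yaw deg
M=R.from_euler('xyz',s["ee_rot"]).as_matrix(); dl=np.array([x,y,z])-s["eef_pos"]
cur=np.degrees(np.arctan2(M[1,0],M[0,0]))-180
print(s["t"],s["eef_pos"],"yaw",(cur+180)%360-180,"shift",np.round(M.T@dl,4),"turn",-((yaw-cur+180)%360-180),"F",s["force"],"w",s["width"])
E
python3 go.py 0.4487 0.0075 0.222 9.1
```

```text
11.375 [ 0.44898517 -0.1909125   0.22355546] yaw 14.203814797895689 shift [-0.0484  0.1924  0.0015] turn 5.103814797895666 F [ 0.36828291 -0.42033661 -1.59971243] w 0.031962419184044244
```

Emit:
play_rows(
  targets=[
    [[-0.014,0.055,0,2],[-0.028,0.11,0,4],[-0.042,0.165,0,5.1],[-0.048,0.192,0,5.1],[-0.048,0.192,0,5.1]],
  ],
)

```text
t: 12.0
eef_pos: [0.4482, 0.0076, 0.2237]
ee_rot: [3.141, 0.002, -2.977]
force: [-0.3, 0.1, -1.4]
width: 0.0315
```

```bash
python3 go.py 0.4487 0.0075 0.1976 9.1; python3 - <<'E'
from w import *
im,d,P,r,b,y,o=look("top","top4"); cv2.imwrite("pics/top4c.png",cv2.resize(im[110:290,120:360,::-1],None,fx=3.2,fy=3.2))
near=(abs(P[...,0]-.55)<.12)&(abs(P[...,1]-.03)<.1)
rep("ramp",P,(b|y)&near&(P[...,2]<.06)); rep("yel",P,y&near&(P[...,2]<.06)); rep("orange",P,o&near&(P[...,2]<.04))
h=P[...,2]; rep("bed",P,(h>.019)&(h<.034)&(abs(P[...,1]-.05)<.14)&(P[...,0]>.55)&~b&~y&(d>0))
im,d,P,r,b,y,o=look("wrist","w4")
near=(abs(P[...,0]-.55)<.12)&(abs(P[...,1]-.03)<.1)
rep("ramp",P,(b|y)&near&(P[...,2]<.06)); rep("orange",P,o&near&(P[...,2]<.04))
E
```

```text
12.0 [0.44819153 0.00758163 0.22366976] yaw 9.441468768142045 shift [-0.0004 -0.0002  0.0261] turn 0.3414687681420219 F [-0.28135677  0.14974001 -1.44060458] w 0.03148712182383298
ramp 39 rect [564.9  26.9] [ 54.6 199.9] 9.4 z [0.028 0.034 0.037]
yel 2
orange 81 rect [592.4  31.8] [21.5 29.5] 10.2 z [0.021 0.028 0.032]
bed 5436 rect [690.7  47.3] [223.6 228.6] 8.8 z [0.021 0.027 0.032]
ramp 2146 rect [480.6  10. ] [100.5  35.8] 6.5 z [0.031 0.048 0.059]
orange 0
```

View pics/top4c.png

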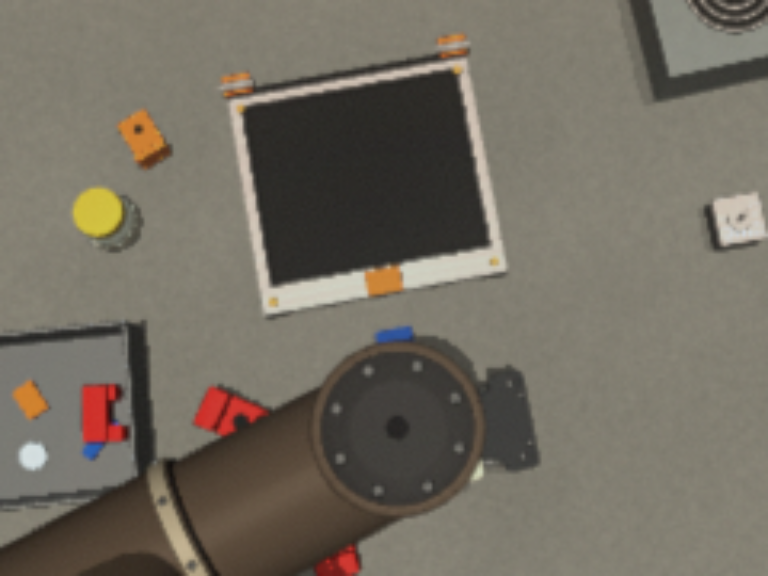

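The nose, near (394,334), sits square to the orange mark at (383,281), about 29 mm before the edge. The red print lies in the bin. I lower the wedge to the bench and push.

Emit:
play_rows(
  targets=[
    [[0,0,0.012,0.3],[0,0,0.02,0.3],[0,0,0.0255,0.3],[0,0,0.0255,0.3]],
  ],
)

```text
t: 12.6
eef_pos: [0.4477, 0.0051, 0.197]
ee_rot: [-3.141, -0.001, -2.986]
force: [-1.3, -1.4, 5.8]
width: 0.0318
```

Emit:
play_rows(
  targets=[
    [[-0.02,0,0,0],[-0.04,0,0,0],[-0.055,0,0,0],[-0.065,0,0,0],[-0.07,0,0,0]],
  ],
)

```text
t: 13.22
eef_pos: [0.5159, 0.0158, 0.1967]
ee_rot: [-3.141, -0.005, -2.986]
force: [-4.9, -0.5, 6.7]
width: 0.0317
```

Emit:
play_rows(
  targets=[
    [[-0.003,0,0,0],[-0.006,0,0,0],[-0.009,0,0,0],[-0.012,0,0,0],[-0.012,0,0,0]],
  ],
)

```text
t: 13.85
eef_pos: [0.5289, 0.0184, 0.1969]
ee_rot: [-3.142, -0.0, -2.986]
force: [0.7, 0.0, -3.7]
width: 0.0317
```

```bash
python3 go.py 0.4487 0.0075 0.1976 9.1; cat > bed.py <<'E'
from w import *
import sys
n=sys.argv[1]
for c in("scene","top"):
    im,d,P,r,b,y,o=look(c,f"{n}_{c}")
    L=np.array([.581,.0287]); a=np.radians(9.1); f=np.array([np.cos(a),np.sin(a)])
    q=P[...,:2]-L; X=q@f; Y=q@np.array([-f[1],f[0]])
    m=(d>0)&(X>-.0)&(X<.185)&(abs(Y)<.105)&(P[...,2]>.015)&(P[...,2]<.045)
    A=np.c_[X[m],Y[m],np.ones(m.sum())]; k=np.linalg.lstsq(A,P[...,2][m],rcond=None)[0]
    print(c,m.sum(),"slope",-k[0],k[1],"z at lip",k[2])
    near=(abs(X+.05)<.1)&(abs(Y)<.06)
    for nm,mm in(("yel",y),("blue",b),("or",o)):
        mm=mm&near&(P[...,2]<.07)
        if mm.any(): print(nm,mm.sum(),"X",np.round(np.percentile(X[mm],[2,50,98]),4),"Y",np.round(np.percentile(Y[mm],[2,50,98]),4),"z",np.round(np.percentile(P[...,2][mm],[2,50,98]),3))
E
python3 bed.py b1
```

```text
13.85 [0.52888247 0.01842247 0.19687428] yaw 8.93536770136393 shift [ 0.0809  0.0017 -0.0007] turn -0.16463229863609286 F [ 0.68581549  0.04566858 -3.70755073] w 0.03173447491957033
scene 4119 slope -0.0011271247068541388 0.00020869342846467284 z at lip 0.026218709091103264
yel 44 X [-0.0304 -0.0108 -0.0046] Y [-0.0175 -0.0028  0.0169] z [0.001 0.024 0.028]
blue 185 X [-0.058  -0.0401 -0.0209] Y [-0.0164 -0.0014  0.0135] z [0.024 0.04  0.06 ]
or 115 X [-0.0072  0.0176  0.0498] Y [-0.056  -0.003   0.0163] z [-0.759  0.025  0.03 ]
top 3319 slope -0.0015535094836751683 0.00011399879019280412 z at lip 0.02676326915870631
```

Emit:
play_rows(
  targets=[
    [[-0.002,0,0,0],[-0.004,0,0,0],[-0.006,0,0,0],[-0.006,0,0,0]],
  ],
)

```text
t: 14.45
eef_pos: [0.5324, 0.0186, 0.1967]
ee_rot: [-3.141, -0.006, -2.986]
force: [-12.2, -0.3, 7.1]
width: 0.0318
```

```bash
python3 go.py 0.5389 0.0193 0.1976 9.1; python3 bed.py b2
```

```text
14.45 [0.53236209 0.01860007 0.19670466] yaw 8.898198438788768 shift [-0.0066 -0.0003 -0.0009] turn -0.20180156121125492 F [-12.20177818  -0.25376774   7.14081734] w 0.03178446484228748
scene 4114 slope -0.0013847880166211368 -0.0004077411076779079 z at lip 0.02610186382643918
yel 34 X [-0.0287 -0.0089 -0.0029] Y [-0.0177 -0.0031  0.0167] z [0.001 0.023 0.027]
blue 177 X [-0.0536 -0.0382 -0.019 ] Y [-0.0168 -0.0015  0.0137] z [0.026 0.04  0.059]
or 119 X [-0.0173  0.0195  0.0493] Y [-0.0558 -0.0027  0.0163] z [-0.757  0.025  0.029]
top 3154 slope -0.0014294335472895088 -0.00035401062736019687 z at lip 0.02685841650236282
```

```bash
python3 - <<'E'
import cv2
a=cv2.imread("pics/b2_scene.png"); cv2.imwrite("pics/b2s.png",cv2.resize(a[130:290,200:400],None,fx=3.7,fy=3.7,interpolation=cv2.INTER_CUBIC))
E
```

```text
(no output)
```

View pics/b2s.png

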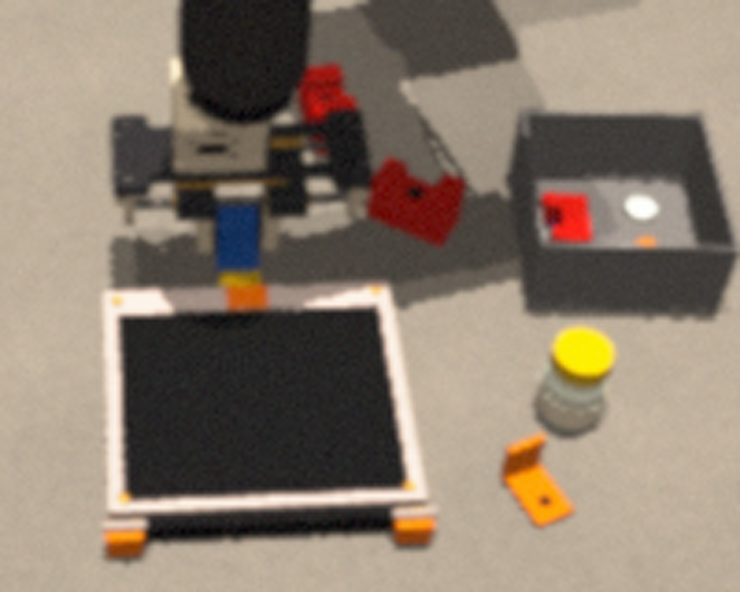

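The wedge is under the mark at (247,290), with the yellow band just in front of the edge. The print is in the bin. I push on.

Emit:
play_rows(
  targets=[
    [[-0.002,0,0,0],[-0.004,0,0,0],[-0.005,0,0,0],[-0.005,0,0,0]],
  ],
)

```text
t: 15.05
eef_pos: [0.5368, 0.019, 0.1967]
ee_rot: [-3.141, -0.007, -2.987]
force: [-13.6, -1.3, 8.5]
width: 0.0319
```

```bash
python3 go.py 0.5389 0.0193 0.1976 9.1; python3 bed.py b3
```

```text
15.05 [0.53684784 0.01896256 0.19668707] yaw 8.879016355427098 shift [-0.0021  0.     -0.0009] turn -0.2209836445729252 F [-13.62665103  -1.25135744   8.48924461] w 0.03187449927685711
scene 4123 slope 0.004929082707227061 0.00017543833640307205 z at lip 0.02737622813914046
yel 20 X [-0.0096 -0.0057 -0.0027] Y [-0.0178 -0.0049  0.01  ] z [0.022 0.024 0.027]
blue 178 X [-0.05   -0.0338 -0.0153] Y [-0.0167 -0.002   0.0132] z [0.025 0.04  0.059]
or 115 X [-0.0183  0.0187  0.0488] Y [-0.0559 -0.0025  0.017 ] z [-0.757  0.026  0.031]
top 2984 slope 0.00655601234287241 -0.0005316850537607429 z at lip 0.02820388345242328
```

Emit:
play_rows(
  targets=[
    [[-0.002,0,0,0],[-0.004,0,0,0],[-0.0055,0,0,0],[-0.0055,0,0,0]],
  ],
)

```text
t: 15.65
eef_pos: [0.5425, 0.0198, 0.1967]
ee_rot: [-3.141, -0.007, -2.987]
force: [-11.8, -2.4, 6.7]
width: 0.0319
```

```bash
python3 go.py 0.5389 0.0193 0.1976 9.1; python3 bed.py b4
```

```text
15.65 [0.54252296 0.01980333 0.19668321] yaw 8.876575610720408 shift [ 0.0037  0.0001 -0.0009] turn -0.22342438927967123 F [-11.7590701   -2.41828995   6.71304865] w 0.03188407837979021
scene 4156 slope 0.01412458968395775 -0.00018340377083650786 z at lip 0.029125295461499296
blue 176 X [-0.042  -0.0274 -0.0093] Y [-0.0169 -0.0022  0.0127] z [0.024 0.038 0.059]
or 114 X [-0.0068  0.0188  0.0494] Y [-0.0558 -0.0021  0.0171] z [-0.756  0.028  0.033]
top 2792 slope 0.013276647776718708 0.0001568342607824319 z at lip 0.029698814764526293
```

Emit:
play_rows(
  targets=[
    [[0,0,0,0],[0,0,0,0],[0,0,0,0],[0,0,0,0],[0,0,0,0]],
  ],
)

```text
t: 16.38
eef_pos: [0.5425, 0.0198, 0.1967]
ee_rot: [-3.141, -0.007, -2.987]
force: [-12.5, -2.2, 7.3]
width: 0.0317
```

```bash
python3 go.py 0.5389 0.0193 0.1976 9.1; python3 bed.py b5; python3 -c "
import cv2
a=cv2.imread('pics/b5_scene.png'); cv2.imwrite('pics/b5s.png',cv2.resize(a[130:290,120:400],None,fx=2.8,fy=2.8,interpolation=cv2.INTER_CUBIC))"
```

```text
16.375 [0.54249505 0.01981105 0.19670142] yaw 8.87914415225191 shift [ 0.0036  0.     -0.0009] turn -0.22085584774811196 F [-12.47899003  -2.18991178   7.33977623] w 0.03174275000964648
scene 4158 slope 0.01393883422593536 -0.00047824301697440424 z at lip 0.029149813482544456
blue 176 X [-0.0417 -0.0278 -0.008 ] Y [-0.0172 -0.0024  0.0126] z [0.024 0.038 0.059]
or 103 X [-0.0042  0.018   0.0479] Y [-0.0558 -0.0019  0.0178] z [-0.756  0.028  0.033]
top 2795 slope 0.013464160780816388 -0.00043669662612847576 z at lip 0.029776534311687957
```

View pics/b5s.png

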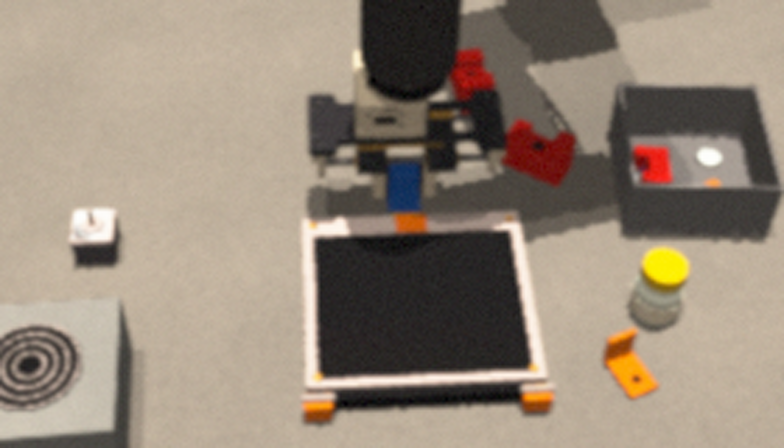

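The wedge sits under the mark at (411,222), still gripped. The print is in the bin and the bystanders are in place. I hand the job in.

```bash
python3 -c "
from station import job_done; print(job_done())"
```

```text
the job is handed in; nothing more can be done
None
```

I put the smallest red print (the one on the bed) in the scrap bin. Then I pushed the blue wedge, flat on the bench, under the orange mark and left it gripped there. I handed the job in at about 16.5 s; it reports no verdict.

**Last checks:**
- **Bed edge:** the tilt rose by about 0.015 rad over the bed-down reading, which is about 3 mm clear. The scene and top cameras agree, and the value held steady over the last 0.7 s.
- **Wedge:** it is within about 0.3° of square, with its middle about 2 mm off the centre line. The grip point is about 40 mm in front of the bed's edge.
- **Grip and push:** the fingers hold the block at 32 mm opening, set to 40 N. The push is about 12 N, steady. I could not measure the force between wedge and bed directly.
- **Print:** it lies about 36 mm off the bin's centre, inside the limit, with its top about 35 mm above the bench.
- **Other things:** the motor, jar and bracket look unmoved in the last picture. The screwdriver and caliper are outside that crop, but the arm did not go near them.

**Disagreements:** The wedge touched the bed 3 to 6 mm later than my estimate of the edge position suggested. I therefore set the final depth by the measured bed tilt. At one early push step the force reading was near zero with an odd sign; the later steps were steady.

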